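# Start the bench centrifuge

## Robot

A 6-joint arm with a two-finger parallel gripper is mounted at the origin on the work surface. World frame = base frame: x ahead of the robot, y to its left, z up, the work surface at z = 0. Lengths are in m, angles in degrees, forces in N, time in s.
With the tool pointing down it reaches from about 0.4 to 0.825 m from the base axis. Payload 7 kg.
Tool frame: the origin (TCP) lies on the centre line of the jaws, within the pads' length; the fingertips stand 14 mm ahead of it and the grasp point (between the pads) lies 5 mm behind it; z points along the fingers, y is the line along which they close (so a half turn about z gives the same grasp; the last joint's range is limited). The gripper opens to 88 mm and grips with 3 to 60 N. Pads are 19 mm wide; open, the fingers measure 130 mm over their backs; the gripper's body (78 mm by 193 mm) begins 47 mm behind the grasp point.
Start: joints at [80.22, 20.546, 0.682, 0, -70.136, -16.507], TCP at [0.299, 0.605, 0.241] pointing down, gripper open.
Joint ranges: [-176.03, 176.03], [-82.01, 121.73], [-58.28, 71.71], [-173.87, 95.51], [-174.79, -0.11], [-173.66, 173.66]. Speed limits (degrees/s): [136.94, 136.94, 172.46, 180, 180, 180].

## Interface

Orientations are given as [roll, pitch, yaw] about the fixed x, y, z axes, in that order (R = Rz(yaw) Ry(pitch) Rx(roll)).
In Python, from plant import r gives the robot as it stands.
- The arm moves only by the tool send_rows, never from a script. Its argument "steps" is a list of rows, each an object with "dp": the shift along the tool's x, y, z in mm, a list of three; "roll": the turn about the tool's z in rad; "jaw": the opening in per cent of the stroke, from 0 (shut) to 100 (fully open). In form: [{"dp": [tx, ty, tz], "roll": roll, "jaw": jaw}, ...]. A call has 1 to 5 rows; each row is the pose to reach, as a shift and turn from the pose commanded when the call began, along the tool's axes at that moment; what a row does not reach only later rows make up. A row lasts 1/8 s, in which the tool goes at most 62.5 mm and 10.7 degrees, less where a joint would pass 70% of its speed; a pose out of reach is approached as far as the arm can. A call with a gripper value outside its range is refused whole. The fingers move at their own pace and stop on an object; "newtons" is the grip in N (left out, the last holds). Time passes only in rows, so rows that repeat a pose let the fingers close. It gives the time, the measured TCP pose, the force, the opening and the grip force at its end, in the units of the state.
- r.get_state(): the state, without advancing time (a new reading comes with each control period).
- r.capture(name): name is "scene" or "top" or "wrist"; returns a dict with "image" (420x560x3 uint8, blue, green, red), "K" (3x3 intrinsics, pixels), "rvec" (rotation vector, rad) and "tvec" (3), from world to camera coordinates, as OpenCV has them. Camera axes: x right, y down, z forward; pixel columns grow to the right and rows downward; lengths in m; the calibration is good to about 2 mm. A picture is of the moment at which its call begins. There is no depth.
- r.close_job(): hands the job in; it is judged then, once.
The state is a dict: "time_s": time; "joints": joint angles; "qd": joint speeds; "joint_torque": joint torques, N m; "tcp_pos": TCP position; "eef_rot": TCP orientation; "contact_force": force on the tool from outside, world axes, zero at the start; "moment": the same for the moment, N m; "gripper_width": finger opening in m; "gripper_force": force on a finger pad.
Only numpy, scipy, OpenCV 4.12 (cv2) and the standard library are available. Lean on these libraries where they do the work, as an engineer would, in place of code of your own. Each camera call takes 0.05 s, during which the arm holds its last target. There are 200 camera calls.

## Task

Start a spin on the small centrifuge, whose tubes are already loaded: push its lid down until it is fully shut, then switch it on by pressing down the raised left end of the power rocker at the left of its front panel (left and right as seen facing the panel), then tap the round start key at the right end of the panel. Touch each only lightly, with the fingertips: no control is pressed before its turn or while the lid is open, the lid is not lifted any further, and the bar-shaped lid-release key is left alone. Leave everything else on the bench where it is and finish with the hand clear.

Things in the scene. Friction and masses are not known exactly. Their poses are not given: they have to be found in the camera images.
- centrifuge: small off-white bench centrifuge, fixed: 300 mm deep (x) x 250 mm wide (y) x 177 mm tall with the lid shut. Origin: centre of its underside, on the bench. x axis from its front to its back, y to its left as one stands facing its panel, z up; it may stand turned by up to 0.25 rad. The rotor bowl, tubes loaded, is under the lid. Pushes of over 30 N on any part of it are rough.
- panel (a point): centre of the control panel at the centrifuge's front: x -105, y 0, z 133 mm in its frame (point axes as the centrifuge's). The panel is 90 mm deep, 250 wide, and slopes 15 degrees, lower to the front. On its middle line, from the left: power rocker y +85, flat display y +12, bar-shaped lid-release key y -38, round start key y -90 mm.
- lid (a joint): lid angle in rad: 0 = fully shut; starts ajar at 0.40 to 0.70, front edge raised. Its hinge is at the back, parallel to the centrifuge's y, at x +130, z 155 mm in its frame. The hinge is stiff: the lid stays where it is left; about 2 to 6 N near its front edge closes it. From 0 on it squeezes a rubber gasket: 10 N at the front sinks it 5 to 7 mm more, and it then stays at -0.01 to -0.03.
- lid_front (a point): the place to push: middle of the lid's upper face, 21 mm behind the slab's front edge; 165 mm from the hinge along the lid and 22 mm above the hinge line, square to the lid. The lid is a slab 186 mm deep, 212 wide, 22 thick, with a 9 mm finger lip in front. Lid shut: this point is at x -35, y 0, z 177 mm in the centrifuge frame.
- power (a joint): power rocker angle in rad: 0 = off, its left (outer, +y) end standing up; 0.34 = on, its left end pressed down, right end up. It stays where it is left; about 3 N at its end tips it; at 0.34 it meets a springy stop (10 N there sinks its end about 1 mm more).
- power_end (a point): upper face of the rocker's left end, moving with it. The rocker is a dark grey V-shaped paddle 34 mm long (along the centrifuge's y), 22 wide, pivoted at its middle 5 mm above the panel. This point is 11 mm left of the pivot and 12 mm above the panel when off, 13 left and 8 above when on. Press here or a few mm further out, closed fingers, straight down or square to the panel.
- start (a joint): start key travel in m: 0 = up, 0.006 = right at the bottom. Sprung: starts to move at about 1.2 N, 2.5 mm at 3.7 N, bottom at 7 N; comes back by itself. It counts as pressed beyond 0.0025.
- start_top (a point): centre of the top of the start key: round, grey, 26 mm across, standing 10 mm out of the panel (square to it) in a 33 mm ring, at the panel's right end. It moves with the key, square to the panel.
- lidkey (a joint): lid-release key travel in m: 0 = up, 0.006 = fully down. To be left alone.
- lidkey_top (a point): centre of the top of the lid-release key: a bar 22 mm long (front to back) and 10 wide, 8 mm out of the panel, 52 mm left of the start key. To be left alone.
- beaker: a clear-grey plastic beaker, open, 80 mm wide and 100 mm tall, standing to the left of the centrifuge; origin at the centre of its underside. To be left alone.
- rack: a grey tube rack, 78 x 112 x 42 mm, with white-capped tubes in it (49 mm to the cap tops), standing to the right of the centrifuge; origin at the centre of its underside. To be left alone.
- marker: a dark marker pen, 12 mm thick and 125 mm long, lying on the bench in front of the centrifuge; origin at its underside, mid-length. To be left alone.
- reagent: a glass reagent bottle with a cap, 68 mm wide and 145 mm tall, on the left of the bench; origin at the centre of its underside. To be left alone.
- tipbox: a pipette-tip box with a clear cover, 88 x 125 x 66 mm, on the right of the bench; origin at the centre of its underside. To be left alone.
- dishes: a stack of three round culture dishes, 90 mm wide and 42 mm tall, on the left of the bench; origin at the centre of its underside. To be left alone.
- pipette: a pipette lying on the bench at the right, about 240 mm long and 30 mm high; origin at the centre of its underside. To be left alone.

How it is judged (in metres and radians):
On the way, in this order (a step that is already met when the one before it is completed fails the run):
1. the lid is pushed fully shut (value of joint lid below 0.025 rad and value of joint power below 0.1 rad), for 0.2 s.
2. the power rocker is tipped to on, with the lid shut (value of joint lid below 0.025 rad and value of joint power above 0.22 rad and value of joint start below 0.0015 m), for 0.1 s.
3. the start key is tapped, with the lid shut and the power on (value of joint lid below 0.025 rad and value of joint power above 0.22 rad and value of joint start above 0.0025 m), for 0.02 s.
At the end, for the whole second after the job is handed in: The lid is fully shut (angle under 0.025 rad), the power rocker is on (over 0.22 rad), the start key and the lid-release key are up again (under 1 mm), and every other thing on the bench is within 30 mm of where it stood (value of joint lid below 0.025 rad and value of joint power above 0.22 rad and value of joint each of start, lidkey below 0.001 m and distance of each of beaker, rack, marker, reagent, tipbox, dishes, pipette from where it was at the start of the episode below 0.03 m); the robot touches nothing.
It fails at once if a control is pressed out of turn: the rocker (0.1 rad) or the start key (2 mm) with the lid open beyond 0.1 rad, or the start key with the power off ((value of joint lid above 0.1 rad and (value of joint power above 0.1 rad or value of joint start above 0.002 m)) or (value of joint start above 0.002 m and value of joint power below 0.2 rad)).
It fails at once if the lid-release key is pressed (2 mm) (value of joint lidkey above 0.002 m).
It fails at once if the lid is lifted further open (beyond 0.8 rad) or slammed (faster than 3 rad/s) (value of joint lid above 0.8 rad or velocity of joint lid below -3 rad/s).
It fails at once if the centrifuge, its lid or a control is pushed harder than 30 N (contact force between centrifuge and the fingers above 30 N or contact force between centrifuge and the arm above 30 N).
It fails at once if a bystander is knocked, lifted or carried (over 30 mm) (distance of any of beaker, rack, marker, reagent, tipbox, dishes, pipette from where it was at the start of the episode above 0.03 m).
It also fails if it takes over 42 s, if anything falls off the work surface, if the arm or the gripper's body presses on something with over 40 N, if the wrist force passes 120 N, or if a joint passes its speed limit or range.

## Working session

There is one attempt and no reset: what is moved stays moved. The work goes in short steps, Python scripts to look and compute and a tool call to move; the robot and the scene stay as the last step left them, time stands still between calls to the robot, and variables do not carry over. Pictures are saved under pics/ and viewed, at most 10 in all, crops included, and the job is handed in when it is done.

Besides the shell and the picture viewer there is one more tool, called after "Call:" by a JSON object that holds its "method" and its "body". send_rows: Moves the arm, as the interface text tells. Its arguments: {"type":"object","properties":{"steps":{"type":"array","items":{"type":"object","properties":{"dp":{"type":"array","items":{"type":"number"}},"roll":{"type":"number"},"jaw":{"type":"number"}}}},"newtons":{"type":"number"}},"required":["steps"]}

```bash
mkdir -p pics; python3 - <<'E'
from plant import r
import cv2
s=r.get_state();print(s)
for n in("scene","top"):
    c=r.capture(n);cv2.imwrite(f"pics/{n}0.png",c["image"]);print(n,c["K"].tolist(),c["rvec"],c["tvec"])
E
```

```text
{'time_s': 0.0, 'joints': array([ 8.02198427e+01,  2.05920306e+01,  6.32945338e-01, -2.18748773e-02,
       -7.01363775e+01, -1.65061254e+01]), 'qd': array([ 0.01034878, -0.01179724,  0.01191613,  0.00096615, -0.01458496,
       -0.06751352]), 'joint_torque': array([ 1.68687733e-03, -5.82721066e+01,  2.93046981e+01,  6.99675232e+00,
        7.06955689e-03, -1.59748488e-04]), 'tcp_pos': array([0.29873963, 0.60475536, 0.23960415]), 'eef_rot': array([ 1.79902628e+02, -7.40936399e-03, -2.62937262e+01]), 'contact_force': array([0.63766143, 0.34711874, 0.27688178]), 'moment': array([-0.02459361,  0.04869361, -0.07468766]), 'gripper_force': 0.0, 'gripper_width': 0.08754055684352072}
scene [[424.0506409541952, 0.0, 281.92353952557727], [0.0, 424.0506409541952, 210.97791320359906], [0.0, 0.0, 1.0]] [ 2.19506875  0.14627802 -0.09355439] [-0.56098751  0.0600348   1.44555217]
top [[382.74123071368047, 0.0, 279.449592631017], [0.0, 382.74123071368047, 207.33545898145886], [0.0, 0.0, 1.0]] [ 2.04328078 -2.15464831  0.25394958] [0.01759309 0.58304033 0.96163092]
```

View pics/scene0.png

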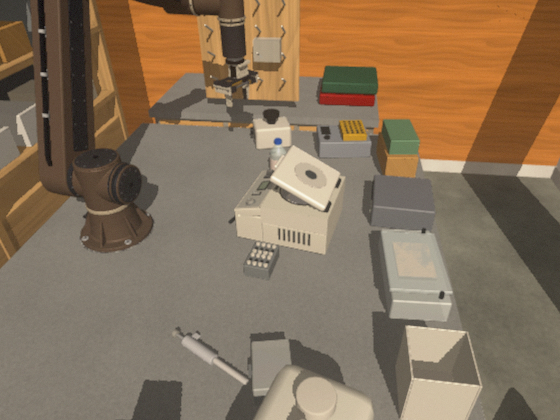

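View pics/top0.png

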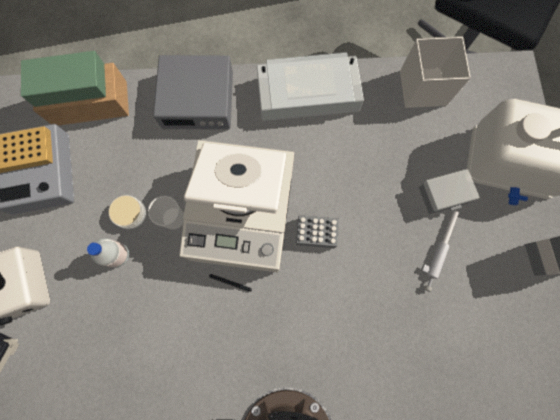

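The top view shows the centrifuge at about (235,205), with its front facing the robot. The rocker is near (197,240), the display (227,242), the lid key (246,247) and the start key (266,250). I'll zoom in on both views.

```bash
python3 - <<'E'
import cv2,numpy as np
a=cv2.imread("pics/top0.png")[135:275,170:305];b=cv2.imread("pics/scene0.png")[140:255,225:360]
A=cv2.resize(a,None,fx=4,fy=4,interpolation=cv2.INTER_CUBIC)
B=cv2.resize(b,None,fx=5,fy=5,interpolation=cv2.INTER_CUBIC)
cv2.imwrite("pics/a.png",A);cv2.imwrite("pics/b.png",B)
E
```

```text
(no output)
```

View pics/a.png

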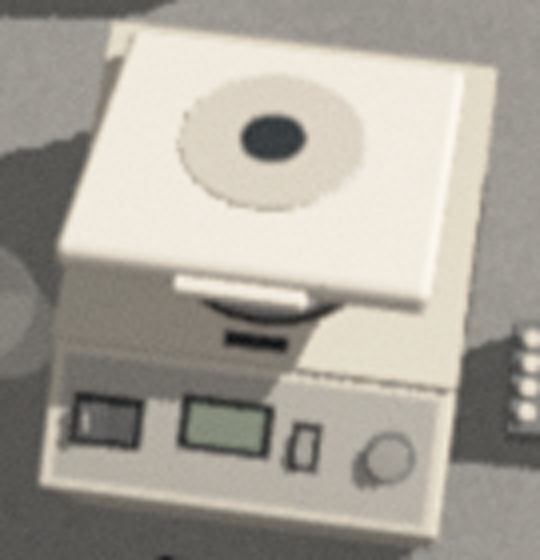

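View pics/b.png

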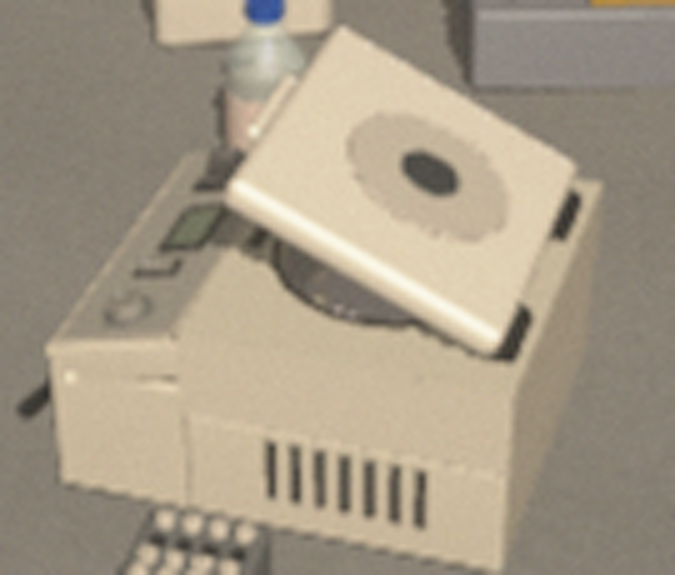

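Crop a (top) shows the start key at (390,457), the lid key (305,447), the display (227,426), the rocker bezel (106,421), the panel's front-left corner (40,487), and the lid's front corners at about (62,248) and (430,297). Crop b (scene) shows the start key at (125,310), the lid's front corners at (235,185) and (343,28), and the body's bottom corners at (62,482) and (500,570). I'll fit the pose from these.

```bash
cat > h.py <<'E'
import numpy as np,cv2
from scipy.optimize import least_squares
c15,s15=np.cos(np.radians(15)),np.sin(np.radians(15))
N=np.array([-s15,0,c15])
def pan(y,h=0,d=0): return np.array([-.105,y,.133])+d*np.array([c15,0,s15])+h*N
def lid(u,y,h,q): return np.array([.130-u*np.cos(q)-h*np.sin(q), y, .155+u*np.sin(q)*1+h*np.cos(q)-0])if 0 else np.array([.130-u*np.cos(q)+h*np.sin(q),y,.155+u*np.sin(q)+h*np.cos(q)])
def W(P,X): 
    c,s=np.cos(P[2]),np.sin(P[2]); return np.array([P[0]+c*X[0]-s*X[1],P[1]+s*X[0]+c*X[1],X[2]])
E
cat > fit.py <<'E'
from h import *
from plant import r
C={n:r.capture(n) for n in("top","scene")}
t=lambda u,v:(170+u/4-.375,135+v/4-.375); b=lambda u,v:(225+u/5-.4,140+v/5-.4)
F=[("top",t(390,457),lambda q:pan(-.09,.010)),("top",t(305,447),lambda q:pan(-.038,.006)),("top",t(227,426),lambda q:pan(.012)),
("top",t(106,421),lambda q:pan(.085,.002)),("top",t(40,487),lambda q:pan(.125,0,-.045)),
("top",t(62,248),lambda q:lid(.186,.106,.020,q)),("top",t(430,297),lambda q:lid(.186,-.106,.020,q)),
("scene",b(125,310),lambda q:pan(-.09,.010)),("scene",b(195,227),lambda q:pan(.012)),
("scene",b(235,183),lambda q:lid(.186,-.106,.022,q)),("scene",b(343,28),lambda q:lid(.186,.106,.022,q)),
("scene",b(62,482),lambda q:np.array([-.15,-.125,0])),("scene",b(500,570),lambda q:np.array([.15,-.125,0])),("scene",b(48,347),lambda q:pan(-.125,0,-.045))]
def res(p):
    o=[]
    for n,uv,f in F:
        c=C[n];o.append(cv2.projectPoints(W(p,f(p[3]))[None],c["rvec"],c["tvec"],c["K"],None)[0].ravel()-uv)
    return np.array(o)
s=least_squares(lambda p:res(p).ravel(),[.6,.1,0,.5],loss="soft_l1",x_scale=[.1,.1,.1,.1])
print(s.x);print(res(s.x).round(1).tolist())
P=s.x;np.save("P.npy",P)
for n,X in dict(lidf=lid(.165,0,.022,P[3]),lid0=lid(.165,0,.022,0),rock=pan(.085+.011,.012),start=pan(-.09,.010),key=pan(-.038,.008)).items(): print(n,W(P,X).round(4))
for n in C:
    R=cv2.Rodrigues(C[n]["rvec"])[0];print(n,-R.T@C[n]["tvec"])
E
python3 fit.py
```

```text
[ 0.58650147  0.09234792 -0.18111029  0.4251027 ]
[[-0.1, -0.4], [0.2, -0.8], [-0.1, 1.5], [0.8, -0.9], [-0.6, -1.5], [-2.5, 0.3], [0.2, -0.0], [0.4, -2.1], [-1.3, 0.4], [-1.1, -0.4], [-1.0, -1.5], [-0.5, 2.9], [1.1, 3.9], [-0.2, -0.0]]
lidf [0.5754 0.0944 0.2431]
lid0 [0.5521 0.0987 0.177 ]
rock [0.4975 0.2062 0.1446]
start [0.4645 0.0232 0.1427]
key [0.4743 0.0743 0.1407]
top [ 3.43892306e-01 -6.88432978e-04  1.07084881e+00]
scene [ 0.72606375 -1.04364251  0.88970442]
```

Call:
{"method": "send_rows", "body": {"steps": [{"dp":[20,20,-50],"roll":0.18,"jaw":0},{"dp":[50,50,-90],"roll":0.36,"jaw":0},{"dp":[90,85,-110],"roll":0.54,"jaw":0},{"dp":[130,120,-125],"roll":0.72,"jaw":0},{"dp":[170,155,-130],"roll":0.9,"jaw":0}], "newtons": 20}}

```text
time_s: 0.82
tcp_pos: [0.3832, 0.3895, 0.3718]
eef_rot: [-179.9, 0.1, -78.2]
contact_force: [1.4, 0.0, -1.1]
gripper_width: 0.043
gripper_force: 0.0
```

```bash
cat > d.py <<'E'
# usage: d.py x y z -> tool-frame deltas (mm) to a world TCP target and roll to centrifuge-aligned yaw
import sys,numpy as np
from scipy.spatial.transform import Rotation as R
from plant import r
P=np.load("P.npy");s=r.get_state();T=R.from_euler("xyz",s["eef_rot"],degrees=True).as_matrix()
print("t",s["time_s"],"tcp",s["tcp_pos"].round(4),"rot",s["eef_rot"].round(2),"F",s["contact_force"].round(2),"w",s["gripper_width"])
a=sys.argv[1:]
for i in range(0,len(a),3): print("dp",((np.array(a[i:i+3],float)-s["tcp_pos"])@T*1000).round(1))
print("roll",np.radians((s["eef_rot"][2]-(np.degrees(P[2])-90)+180)%360-180))
E
python3 d.py 0.50 0.10 0.37
```

```text
t 0.825 tcp [0.3832 0.3895 0.3718] rot [-1.7993e+02  8.0000e-02 -7.8170e+01] F [ 1.35  0.   -1.07] w 0.042996870134293055
dp [307.3 -55.    1.4]
roll 0.38754135488848857
```

Call:
{"method": "send_rows", "body": {"steps": [{"dp":[60,-11,0],"roll":0.18,"jaw":0},{"dp":[120,-22,0],"roll":0.36,"jaw":0},{"dp":[180,-33,0],"roll":0.388,"jaw":0},{"dp":[240,-44,0],"roll":0.388,"jaw":0},{"dp":[307,-55,0],"roll":0.388,"jaw":0}]}}

```text
time_s: 1.45
tcp_pos: [0.4994, 0.1055, 0.3708]
eef_rot: [-180.0, 0.0, -100.1]
contact_force: [1.7, 2.2, -0.5]
gripper_width: 0.0003
gripper_force: 0.0
```

```bash
python3 d.py 0.575 0.094 0.30; python3 - <<'E'
from plant import r
import cv2
c=r.capture("wrist");cv2.imwrite("pics/w1.png",c["image"])
E
```

```text
t 1.45 tcp [0.4994 0.1055 0.3708] rot [-1.7998e+02  3.0000e-02 -1.0006e+02] F [ 1.66  2.2  -0.54] w 0.00030635656864118566
dp [ -1.8 -76.5  70.8]
roll 0.005551369698577644
```

View pics/w1.png

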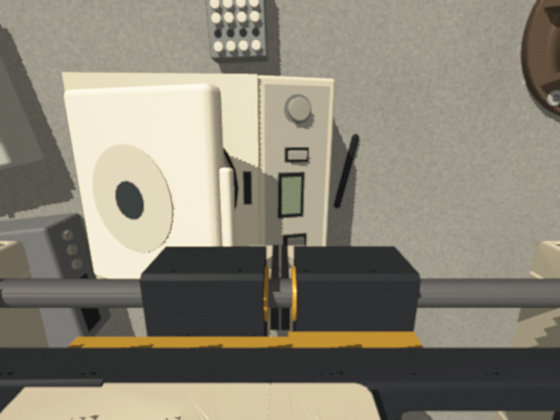

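The wrist view shows the start key at (298,108), the lid key (297,155), the display (291,195), the panel's front-right corner (333,80) and the lid's front-right corner (219,88). I'll refit with these included.

```bash
python3 - <<'E'
s=open("fit.py").read()
s=s.replace('("top","scene")}','("top","scene","wrist")}').replace('def res(p)','''F+=[("wrist",(298.5,108),lambda q:pan(-.09,.010)),("wrist",(297,155),lambda q:pan(-.038,.006)),("wrist",(291.5,195),lambda q:pan(.012)),("wrist",(332,80),lambda q:pan(-.125,0,-.045)),("wrist",(220,88),lambda q:lid(.186,-.106,.020,q))]
def res(p)''')
open("fit.py","w").write(s)
E
python3 fit.py; python3 - <<'E'
E
python3 d.py 0.575 0.094 0.30
```

```text
[ 0.58599981  0.09294511 -0.1914597   0.38775696]
[[-0.8, 0.1], [-0.5, -0.5], [-0.7, 1.6], [0.2, -1.1], [-1.3, -1.9], [-2.4, 2.3], [-0.4, 2.8], [0.1, -2.5], [-1.2, 0.1], [-2.6, 1.0], [-1.8, -0.1], [-0.8, 2.4], [0.4, 4.0], [-0.5, -0.5], [-0.9, 1.4], [-1.5, 0.4], [1.5, 0.2], [0.5, -1.3], [-5.3, -3.9]]
lidf [0.5718 0.0957 0.2378]
lid0 [0.5516 0.0996 0.177 ]
rock [0.4981 0.2078 0.1446]
start [0.4633 0.0251 0.1427]
key [0.4737 0.076  0.1407]
top [ 3.43892306e-01 -6.88432978e-04  1.07084881e+00]
scene [ 0.72606375 -1.04364251  0.88970442]
wrist [0.4857734  0.03094096 0.51463247]
t 1.65 tcp [0.4993 0.106  0.3704] rot [ 179.98   -0.   -100.27] F [ 0.77  0.15 -0.81] w 0.0005021520832636699
dp [ -1.7 -76.7  70.4]
roll 0.01219034648349934
```

Call:
{"method": "send_rows", "body": {"steps": [{"dp":[-2,-38,0],"roll":0.01,"jaw":0},{"dp":[-2,-75,10],"roll":0.01,"jaw":0},{"dp":[-2,-75,50],"roll":0.01,"jaw":0},{"dp":[-2,-75,90],"roll":0.01,"jaw":0},{"dp":[-2,-75,95],"roll":0.01,"jaw":0}]}}

```text
time_s: 2.28
tcp_pos: [0.5716, 0.0971, 0.2728]
eef_rot: [179.7, -0.2, -100.6]
contact_force: [0.6, 0.9, 0.5]
gripper_width: 0.0001
gripper_force: 0.0
```

Call:
{"method": "send_rows", "body": {"steps": [{"dp":[0,0,8],"roll":0,"jaw":0},{"dp":[0,0,16],"roll":0,"jaw":0},{"dp":[0,0,24],"roll":0,"jaw":0},{"dp":[0,0,32],"roll":0,"jaw":0},{"dp":[0,0,40],"roll":0,"jaw":0}]}}

```text
time_s: 2.9
tcp_pos: [0.5733, 0.0962, 0.2353]
eef_rot: [-180.0, 0.0, -100.7]
contact_force: [-0.2, -0.4, 3.4]
gripper_width: 0.0003
gripper_force: 1.3
```

Call:
{"method": "send_rows", "body": {"steps": [{"dp":[0,0,8],"roll":0,"jaw":0},{"dp":[0,0,16],"roll":0,"jaw":0},{"dp":[0,0,24],"roll":0,"jaw":0},{"dp":[0,0,32],"roll":0,"jaw":0},{"dp":[0,0,38],"roll":0,"jaw":0}]}}

```text
time_s: 3.52
tcp_pos: [0.5731, 0.0962, 0.1968]
eef_rot: [180.0, -0.0, -100.7]
contact_force: [-2.3, 0.9, 3.0]
gripper_width: 0.0002
gripper_force: 1.2
```

Call:
{"method": "send_rows", "body": {"steps": [{"dp":[0,0,3],"roll":0,"jaw":0},{"dp":[0,0,6],"roll":0,"jaw":0},{"dp":[0,0,6],"roll":0,"jaw":0}]}}

```text
time_s: 3.9
tcp_pos: [0.5734, 0.0962, 0.1914]
eef_rot: [-180.0, 0.0, -100.7]
contact_force: [0.4, -0.5, 0.2]
gripper_width: 0.0004
gripper_force: 0.0
```

Call:
{"method": "send_rows", "body": {"steps": [{"dp":[0,0,2],"roll":0,"jaw":0},{"dp":[0,0,3],"roll":0,"jaw":0},{"dp":[0,0,3],"roll":0,"jaw":0}]}}

```text
time_s: 4.28
tcp_pos: [0.5734, 0.0963, 0.1891]
eef_rot: [-180.0, 0.0, -100.6]
contact_force: [-2.1, 1.0, 5.0]
gripper_width: 0.0007
gripper_force: 2.5
```

Call:
{"method": "send_rows", "body": {"steps": [{"dp":[0,0,2],"roll":0,"jaw":0},{"dp":[0,0,4],"roll":0,"jaw":0},{"dp":[0,0,4],"roll":0,"jaw":0}]}}

```text
time_s: 4.65
tcp_pos: [0.5731, 0.0963, 0.1859]
eef_rot: [-180.0, 0.0, -100.6]
contact_force: [-6.8, 1.4, 12.2]
gripper_width: 0.0006
gripper_force: 6.0
```

Call:
{"method": "send_rows", "body": {"steps": [{"dp":[0,0,-10],"roll":0,"jaw":0},{"dp":[0,0,-40],"roll":0,"jaw":0},{"dp":[0,0,-60],"roll":0,"jaw":0},{"dp":[0,0,-60],"roll":0,"jaw":0}]}}

```text
time_s: 5.15
tcp_pos: [0.5743, 0.0965, 0.2464]
eef_rot: [-179.8, 0.1, -100.7]
contact_force: [-0.2, -0.0, 0.2]
gripper_width: 0.0002
gripper_force: 0.0
```

```bash
python3 d.py 0.4983 0.2095 0.22; python3 - <<'E'
from plant import r
import cv2,numpy as np
w=r.capture("wrist")["image"]
s=cv2.resize(r.capture("scene")["image"][140:255,225:360],None,fx=3.6,fy=3.6,interpolation=cv2.INTER_CUBIC)
w=cv2.resize(w[:300],(480,257));s=s[:, :486]
o=np.zeros((680,486,3),np.uint8);o[:257,:480]=w;o[260:260+s.shape[0],:s.shape[1]]=s
cv2.imwrite("pics/c.png",o[:600])
E
```

```text
t 5.15 tcp [0.5743 0.0965 0.2464] rot [-1.7982e+02  1.1000e-01 -1.0065e+02] F [-0.21 -0.04  0.23] w 0.000200821610603621
dp [-96.9  95.7  26.3]
roll 0.005550335167626151
```

View pics/c.png

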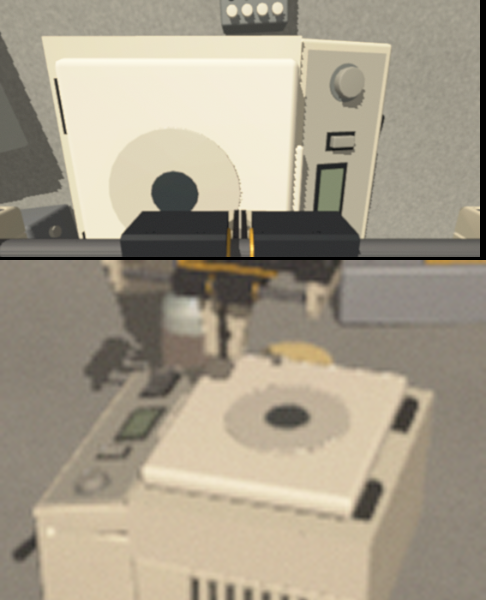

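The lid now lies flat and shut in both views. Next, the rocker.

Call:
{"method": "send_rows", "body": {"steps": [{"dp":[-40,40,5],"roll":0,"jaw":0},{"dp":[-80,80,10],"roll":0,"jaw":0},{"dp":[-97,96,40],"roll":0,"jaw":0},{"dp":[-97,96,70],"roll":0,"jaw":0},{"dp":[-97,96,76],"roll":0,"jaw":0}]}}

```text
time_s: 5.88
tcp_pos: [0.4953, 0.2085, 0.166]
eef_rot: [179.8, -0.2, -100.6]
contact_force: [0.6, 0.9, 0.4]
gripper_width: 0.0004
gripper_force: 0.0
```

```bash
python3 d.py 0.4983 0.2095 0.161
```

```text
t 5.875 tcp [0.4953 0.2085 0.166 ] rot [ 179.81   -0.21 -100.63] F [0.58 0.86 0.45] w 0.000384375027345423
dp [-1.5 -2.7  5. ]
roll 0.005925426282384498
```

Call:
{"method": "send_rows", "body": {"steps": [{"dp":[-1,-1,4],"roll":0,"jaw":0},{"dp":[-1,-1,8],"roll":0,"jaw":0},{"dp":[-1,-1,8],"roll":0,"jaw":0}]}}

```text
time_s: 6.25
tcp_pos: [0.4988, 0.2103, 0.1613]
eef_rot: [-179.9, 0.1, -100.7]
contact_force: [0.0, 0.3, 1.4]
gripper_width: 0.0004
gripper_force: 0.7
```

Call:
{"method": "send_rows", "body": {"steps": [{"dp":[0,0,3],"roll":0,"jaw":0},{"dp":[0,0,5],"roll":0,"jaw":0},{"dp":[0,0,5],"roll":0,"jaw":0}]}}

```text
time_s: 6.62
tcp_pos: [0.4995, 0.211, 0.1566]
eef_rot: [-179.8, 0.1, -100.6]
contact_force: [2.3, 2.1, 4.9]
gripper_width: 0.0007
gripper_force: 2.9
```

Call:
{"method": "send_rows", "body": {"steps": [{"dp":[0,0,2],"roll":0,"jaw":0},{"dp":[0,0,3],"roll":0,"jaw":0},{"dp":[0,0,3],"roll":0,"jaw":0}]}}

```text
time_s: 7.0
tcp_pos: [0.4999, 0.2112, 0.1552]
eef_rot: [-179.8, 0.2, -100.6]
contact_force: [-1.2, 1.5, 16.5]
gripper_width: 0.0007
gripper_force: 8.7
```

Call:
{"method": "send_rows", "body": {"steps": [{"dp":[0,0,-10],"roll":0,"jaw":0},{"dp":[0,0,-60],"roll":0,"jaw":0},{"dp":[-40,0,-110],"roll":0,"jaw":0},{"dp":[-60,0,-130],"roll":0,"jaw":0},{"dp":[-60,0,-130],"roll":0,"jaw":0}]}}

```text
time_s: 7.62
tcp_pos: [0.5092, 0.2701, 0.2834]
eef_rot: [-180.0, 0.1, -100.6]
contact_force: [0.5, -0.1, -1.2]
gripper_width: 0.0006
gripper_force: 0.0
```

```bash
python3 - <<'E'
from h import *
from plant import r
P=np.load("P.npy")
w=r.capture("wrist");im=w["image"].copy()
for X in (pan(.068),pan(.102),pan(-.038,.008),pan(-.09,.01)):
    u=cv2.projectPoints(W(P,X)[None],w["rvec"],w["tvec"],w["K"],None)[0].ravel();print(u)
    cv2.circle(im,tuple(int(round(v)) for v in u),1,(0,0,255),-1)
cv2.imwrite("pics/w2.png",im)
E
python3 d.py .4633 .0251 .22
```

```text
[274.64859691  99.04878012]
[274.6058074  138.31670369]
[277.36521831 -47.60036363]
[ 278.33338633 -135.35379005]
t 7.675 tcp [0.5084 0.269  0.2819] rot [ 1.7992e+02 -5.0000e-02 -1.0063e+02] F [-0.56 -0.47  0.02] w 0.0003208119139833022
dp [248.   -0.7  62.1]
roll 0.005915842323627024
```

View pics/w2.png

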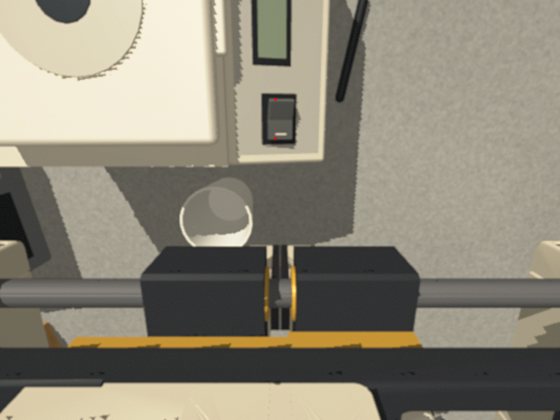

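The rocker is seen pressed. It sits at (280,118), about 4 mm further forward than predicted. I'll move over to the start key.

Call:
{"method": "send_rows", "body": {"steps": [{"dp":[60,0,0],"roll":0,"jaw":0},{"dp":[120,0,0],"roll":0,"jaw":0},{"dp":[180,1,0],"roll":0,"jaw":0},{"dp":[240,1,10],"roll":0,"jaw":0},{"dp":[248,1,60],"roll":0,"jaw":0}]}}

```text
time_s: 8.3
tcp_pos: [0.4615, 0.0223, 0.2231]
eef_rot: [-179.8, 0.1, -100.8]
contact_force: [1.3, 2.4, -1.5]
gripper_width: 0.0006
gripper_force: 0.0
```

Call:
{"method": "send_rows", "body": {"steps": [{"dp":[0,0,20],"roll":0,"jaw":0},{"dp":[0,0,40],"roll":0,"jaw":0},{"dp":[0,0,45],"roll":0,"jaw":0},{"dp":[0,0,45],"roll":0,"jaw":0}]}}

```text
time_s: 8.8
tcp_pos: [0.4616, 0.025, 0.1771]
eef_rot: [179.9, -0.1, -100.7]
contact_force: [0.8, -0.2, 0.6]
gripper_width: 0.0006
gripper_force: 0.0
```

```bash
python3 d.py .4615 .0251 .16
```

```text
t 8.8 tcp [0.4616 0.025  0.1771] rot [ 1.7992e+02 -6.0000e-02 -1.0067e+02] F [ 0.82 -0.19  0.62] w 0.0006270236286973528
dp [-0.1  0.1 17.1]
roll 0.00520675395611191
```

Call:
{"method": "send_rows", "body": {"steps": [{"dp":[0,0,8],"roll":0,"jaw":0},{"dp":[0,0,15],"roll":0,"jaw":0},{"dp":[0,0,18],"roll":0,"jaw":0},{"dp":[0,0,18],"roll":0,"jaw":0}]}}

```text
time_s: 9.3
tcp_pos: [0.4621, 0.0255, 0.1594]
eef_rot: [180.0, -0.0, -100.6]
contact_force: [-0.9, -0.5, 0.0]
gripper_width: 0.0007
gripper_force: 0.6
```

Call:
{"method": "send_rows", "body": {"steps": [{"dp":[0,0,1],"roll":0,"jaw":0},{"dp":[0,0,2],"roll":0,"jaw":0},{"dp":[0,0,2],"roll":0,"jaw":0}]}}

```text
time_s: 9.68
tcp_pos: [0.4625, 0.0255, 0.1578]
eef_rot: [-180.0, 0.0, -100.7]
contact_force: [0.1, -0.8, 3.4]
gripper_width: 0.0004
gripper_force: 1.4
```

Call:
{"method": "send_rows", "body": {"steps": [{"dp":[0,0,1.5],"roll":0,"jaw":0},{"dp":[0,0,3],"roll":0,"jaw":0},{"dp":[0,0,3],"roll":0,"jaw":0}]}}

```text
time_s: 10.05
tcp_pos: [0.4631, 0.0255, 0.155]
eef_rot: [-179.9, 0.0, -100.6]
contact_force: [0.6, -2.1, 5.5]
gripper_width: 0.0006
gripper_force: 2.8
```

Call:
{"method": "send_rows", "body": {"steps": [{"dp":[0,0,1],"roll":0,"jaw":0},{"dp":[0,0,1.5],"roll":0,"jaw":0},{"dp":[0,0,1.5],"roll":0,"jaw":0}]}}

```text
time_s: 10.42
tcp_pos: [0.4634, 0.0255, 0.1538]
eef_rot: [-179.9, 0.0, -100.6]
contact_force: [0.5, -3.5, 7.3]
gripper_width: 0.0005
gripper_force: 3.4
```

Call:
{"method": "send_rows", "body": {"steps": [{"dp":[0,0,-10],"roll":0,"jaw":0},{"dp":[0,0,-60],"roll":0,"jaw":0},{"dp":[0,0,-120],"roll":0,"jaw":0},{"dp":[0,0,-150],"roll":0,"jaw":0},{"dp":[0,0,-150],"roll":0,"jaw":0}]}}

```text
time_s: 11.05
tcp_pos: [0.4632, 0.0261, 0.3057]
eef_rot: [-179.8, 0.2, -100.6]
contact_force: [-0.3, 0.3, -1.4]
gripper_width: 0.0006
gripper_force: 0.0
```

```bash
python3 - <<'E'
from plant import r
import cv2
s=cv2.resize(r.capture("scene")["image"][150:225,225:360],None,fx=5.5,fy=5.5,interpolation=cv2.INTER_CUBIC)
cv2.imwrite("pics/e.png",s)
print(r.get_state()["contact_force"])
E
```

```text
[-0.25886314  0.21038296 -0.98802271]
```

View pics/e.png

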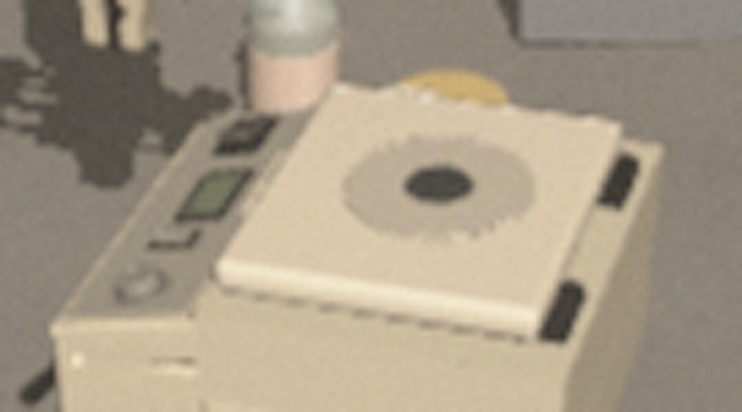

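The lid is flat and shut. The rocker at (245,135) is tipped on, the start key at (140,285) is up again, and the hand is clear. Handing in.

```bash
python3 -c "
from plant import r
print(r.close_job())"
```

```text
the job is handed in; nothing more can be done
None
```

I pushed the lid shut, tipped the power rocker on, tapped the start key and left the hand clear, then handed the job in at about 11 s; no verdict came back, but forces and images indicate every step took.

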